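# Switch on the puja tealights in order

## Robot

A 6-joint arm with a two-finger parallel gripper is mounted at the origin on the work surface. World frame = base frame: x ahead of the robot, y to its left, z up, the work surface at z = 0. Lengths are in m, angles in rad, forces in N, time in s.
With the tool pointing down it reaches from about 0.35 to 0.725 m from the base axis. Payload 6 kg.
Tool frame: the origin (TCP) lies between the finger pads; the fingertips stand 14 mm ahead of it and the grasp point (between the pads) lies 5 mm behind it (ctrl.finger_overhang is the distance from the TCP to the fingertips, in m); z points along the fingers, x is the direction in which the jaws open and shut, and the axes are right-handed (so a half turn about z gives the same grasp; the last joint's range is limited). The gripper opens to 85 mm and grips with 20 to 120 N. Pads are 22 mm wide; open, the fingers measure 114 mm over their backs; the gripper's body (76 mm by 85 mm) begins 54 mm behind the grasp point. The pads swing forward as they close: fully open they stand 13 mm farther back than shut.
Start: joints at [1.456, 0.04, 0.085, 0, -1.615, -0.334], TCP at [0.26, 0.541, 0.245] pointing down, gripper open.
Joint ranges: [-2.56, 2.56], [-1.29, 2.01], [-1.08, 1.49], [-3.29, 1.98], [-2.81, -0.18], [-2.99, 2.99]. Speed limits (rad/s): [2.57, 2.57, 3.01, 3.14, 3.14, 3.14].

## Interface

Orientations are given as a 3x3 rotation matrix whose columns are the frame's x, y, z axes.
In Python, from workcell import ctrl, claw, planner, observe, snapshot gives the robot as it stands. Calls block until the motion is done:
- ctrl.goto(position, orientation): joint-space move of the TCP to a pose.
- ctrl.line_to(position, frame=None, rate=0.15, until_force=None): straight line of the TCP; frame=None keeps the orientation; rate is the mean speed in m/s. With until_force (N) it stops when the force on the tool has changed by that much, and returns True; else False.
- ctrl.move_joints(angles): joint-space move.
- claw.grip(opening, squeeze=None): finger opening in m; squeeze is the grip in N (None keeps the last); returns when the fingers have stopped.
- ctrl.wait(seconds).
- planner.ik(position, orientation): joint angles nearest the present ones, or None.
- observe(): the state.
- snapshot(name): name is "scene" or "side" or "wrist"; returns a dict with "img" (480x640x3 uint8, red, green, blue), "K" (3x3 intrinsics, pixels), "world_from_camera" (4x4, takes a point from camera to world coordinates). Camera axes: x right, y up, looking along -z (the intrinsics and any distortion apply to the point x, -y, -z); pixel columns grow to the right and rows downward; lengths in m; the calibration is good to about 2 mm. The wrist camera is an equidistant fisheye: a pixel r from the principal point sees the ray r / f radians off the axis. A picture is of the moment at which its call begins. There is no depth.
A pose or a line that the arm cannot do raises ctrl.PlanningError and nothing moves.
- ctrl.close_job(): hands the job in, once; it reports no verdict.
The state is a dict: "clock": time; "joint_positions": joint angles; "qd": joint speeds; "joint_efforts": joint torques, N m; "eef_pos": TCP position; "tool_rot": TCP orientation; "wrist_force": force on the tool from outside, world axes, zero at the start; "moment": the same for the moment, N m; "finger_gap": finger opening in m.
Only numpy, scipy, OpenCV 4.12 (cv2) and the standard library are available. Lean on these libraries where they do the work, as an engineer would, in place of code of your own. Each camera call takes 0.05 s, during which the arm holds its last target.

## Task

Switch on three of the push-on tealights for the evening puja by pressing their coloured caps gently with the fingertips, each fully down until it stops: first the red one, then the yellow one in the organiser's upper tray, then the green one. Leave the blue one off. Do not pick up or shove the tealights, leave the diya, the candy jar and the spoon where they are, and finish clear of everything.

Things in the scene. Friction and masses are not known exactly. Their poses are not given: they have to be found in the camera images.
- stool: low dark-red lacquered stool standing still on the table, top 360 x 720 mm, brass feet; origin on the table under its centre, z up, y along its long side; its top is 60 mm above the origin
- organiser: fixed two-tier steel puja organiser on the stool, two trays of 150 x 240 mm (long side along its y) one above the other; origin at the centre of its foot, on the stool top; the upper tray's floor is 100 mm above the origin and its 4 mm thick rim reaches 114 mm
- red_light: loose battery tealight with a red cap, a round white plastic puck 60 mm across and 30 mm high, about 0.1 kg, that stands on the stool top; origin at the centre of its underside, z up. The red cap, 34 mm across, sticks up from the middle of the puck: its flat top is 44 mm above the origin when off, 36 mm when on
- red_cap (a joint): how far the red cap has been pushed down, in m: 0 = up (off), 0.008 = fully down (on). It slides down under about 3 N, stops at 0.008, and stays where it is left (it does not spring back, and a second press does nothing). The cap itself is soft silicone that also gives about 1 mm per 2.5 N, so the push rises gradually once the bottom is reached; 5 to 8 N is plenty
- yellow_light: loose battery tealight with a yellow cap, a round white plastic puck 60 mm across and 30 mm high, about 0.1 kg, that stands in the organiser's upper tray; origin at the centre of its underside, z up. The yellow cap, 34 mm across, sticks up from the middle of the puck: its flat top is 44 mm above the origin when off, 36 mm when on
- yellow_cap (a joint): how far the yellow cap has been pushed down, in m: 0 = up (off), 0.008 = fully down (on). It slides down under about 3 N, stops at 0.008, and stays where it is left (it does not spring back, and a second press does nothing). The cap itself is soft silicone that also gives about 1 mm per 2.5 N, so the push rises gradually once the bottom is reached; 5 to 8 N is plenty
- green_light: loose battery tealight with a green cap, a round white plastic puck 60 mm across and 30 mm high, about 0.1 kg, that stands on the stool top; origin at the centre of its underside, z up. The green cap, 34 mm across, sticks up from the middle of the puck: its flat top is 44 mm above the origin when off, 36 mm when on
- green_cap (a joint): how far the green cap has been pushed down, in m: 0 = up (off), 0.008 = fully down (on). It slides down under about 3 N, stops at 0.008, and stays where it is left (it does not spring back, and a second press does nothing). The cap itself is soft silicone that also gives about 1 mm per 2.5 N, so the push rises gradually once the bottom is reached; 5 to 8 N is plenty
- blue_light: loose battery tealight with a blue cap, a round white plastic puck 60 mm across and 30 mm high, about 0.1 kg, that stands on the stool top; origin at the centre of its underside, z up. The blue cap, 34 mm across, sticks up from the middle of the puck: its flat top is 44 mm above the origin when off, 36 mm when on
- blue_cap (a joint): how far the blue cap has been pushed down, in m: 0 = up (off), 0.008 = fully down (on). It slides down under about 3 N, stops at 0.008, and stays where it is left (it does not spring back, and a second press does nothing). The cap itself is soft silicone that also gives about 1 mm per 2.5 N, so the push rises gradually once the bottom is reached; 5 to 8 N is plenty
- jar: loose glass candy jar with steel screw lid, 80 mm across, 106 mm high; origin at the centre of its underside
- diya: loose blue ceramic diya (oil-lamp bowl), 74 mm across with a small spout, 26 mm high, empty; origin at the centre of its underside
- spoon: loose wooden spoon, 180 mm long, lying on the stool; its x axis runs along it
Not all that is in view belongs to the job. Leave any pink or purple look-alike of the red_light alone.

How it is judged:
On the way, in this order (a step that is already met when the one before it is completed fails the run):
1. the red tealight is pressed on, the others still off (value of joint red_cap above 0.006 m and value of joint each of yellow_cap, green_cap below 0.003 m), for 0.1 s.
2. then the yellow tealight is pressed on, green still off (value of joint each of yellow_cap, red_cap above 0.006 m and value of joint green_cap below 0.003 m), for 0.1 s.
3. then the green tealight is pressed on (value of joint each of green_cap, yellow_cap, red_cap above 0.006 m), for 0.1 s.
At the end, for the whole second after the job is handed in: red, yellow and green caps down by more than 6 of their 8 mm, blue cap down by less than 2 mm; all four tealights upright, at rest on the stool or the upper tray within 30 mm of where they began; jar, diya and spoon within 20 mm of where they began (all of step 3 and value of joint blue_cap below 0.002 m and angle between each of red_light, yellow_light, green_light, blue_light's own z axis and vertical below 0.15 rad and z of red_light in the frame of stool between 0.054 and 0.066 m and distance of each of red_light, yellow_light, green_light, blue_light from where it was at the start of the episode below 0.03 m and linear speed of each of red_light, yellow_light, green_light, blue_light below 0.02 m/s and z of yellow_light in the frame of organiser between 0.094 and 0.106 m and z of green_light in the frame of stool between 0.054 and 0.066 m and z of blue_light in the frame of stool between 0.054 and 0.066 m and distance of each of jar, diya, spoon from where it was at the start of the episode below 0.02 m); the robot touches nothing.
It fails at once if a cap is pressed out of order (yellow before red is on, or green before yellow is on) ((value of joint yellow_cap above 0.003 m and value of joint red_cap below 0.005 m) or (value of joint green_cap above 0.003 m and value of joint yellow_cap below 0.005 m)).
It fails at once if the blue tealight is pressed (value of joint blue_cap above 0.003 m).
It fails at once if a tealight is pressed or squeezed with more than 25 N by the fingers, or with more than 3 N by any other part of the robot (contact force between any of red_light, yellow_light, green_light, blue_light and the fingers above 25 N or contact force between any of red_light, yellow_light, green_light, blue_light and the arm above 3 N).
It fails at once if a tealight is lifted more than 10 mm, tipped, or shoved more than 30 mm (z of any of red_light, green_light, blue_light in the frame of stool above 0.07 m or angle between any of red_light, yellow_light, green_light, blue_light's own z axis and vertical above 0.4 rad or distance of any of red_light, yellow_light, green_light, blue_light from where it was at the start of the episode above 0.03 m or z of yellow_light in the frame of organiser above 0.11 m).
It fails at once if the jar, diya or spoon is moved more than 20 mm (distance of any of jar, diya, spoon from where it was at the start of the episode above 0.02 m).
It also fails if it takes over 64 s, if anything falls off the work surface, if the arm or the gripper's body presses on something with over 40 N, if the wrist force passes 120 N, or if a joint passes its speed limit or range.

## Working session

There is one attempt and no reset: what is moved stays moved. The work goes in short steps, each a Python script; the robot and the scene stay as the last script left them, time stands still between calls to the robot, and variables do not carry over. Pictures are saved under pics/ and viewed, and the job is handed in when it is done.

```bash
ls; mkdir -p pics
python3 - <<'E'
from workcell import *
import cv2,pickle
d={}
for n in("scene","side","wrist"):
    s=snapshot(n); d[n]=s; cv2.imwrite(f"pics/{n}0.png",s["img"][:,:,::-1]); print(n,s["K"],s["world_from_camera"].round(3), [k for k in s])
pickle.dump(d,open("s0.pkl","wb"))
o=observe();print(o["clock"],o["eef_pos"],o["tool_rot"],o["finger_gap"],ctrl.finger_overhang)
E
```

```text
pics
scene [[553.29440782   0.         316.18733655]
 [  0.         553.29440782 240.67925885]
 [  0.           0.           1.        ]] [[-0.007 -0.841  0.541  1.158]
 [ 1.     0.002  0.017 -0.104]
 [-0.015  0.542  0.841  1.115]
 [ 0.     0.     0.     1.   ]] ['img', 'K', 'world_from_camera']
side [[507.15179624   0.         325.14361483]
 [  0.         507.15179624 239.46802667]
 [  0.           0.           1.        ]] [[ 0.982  0.105 -0.16   0.312]
 [-0.191  0.597 -0.779 -1.116]
 [ 0.014  0.795  0.606  0.872]
 [ 0.     0.     0.     1.   ]] ['img', 'K', 'world_from_camera']
wrist [[371.64829954   0.         318.96499808]
 [  0.         371.64829954 240.15265339]
 [  0.           0.           1.        ]] [[-0.433  0.866  0.25   0.324]
 [-0.901 -0.417 -0.119  0.51 ]
 [ 0.001 -0.276  0.961  0.373]
 [ 0.     0.     0.     1.   ]] ['img', 'K', 'world_from_camera']
0.15 [0.26019036 0.54038036 0.24449606] [[-4.33906811e-01 -9.00957623e-01 -4.90285653e-04]
 [-9.00956677e-01  4.33907070e-01 -1.31213320e-03]
 [ 1.39491482e-03 -1.27617402e-04 -9.99999019e-01]] 0.08551742259780253 0.014
```

View pics/scene0.png

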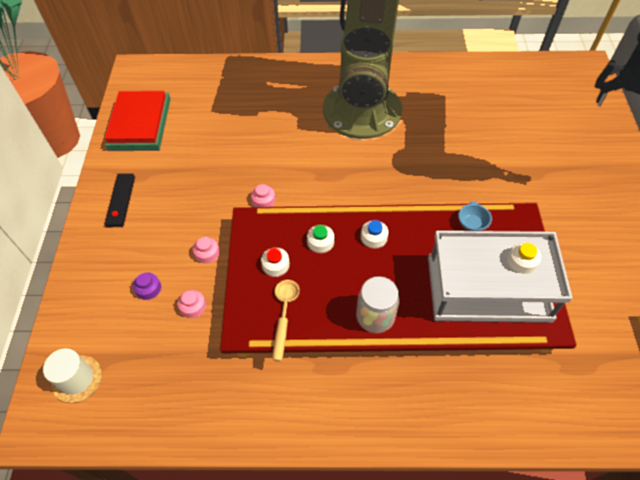

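View pics/side0.png

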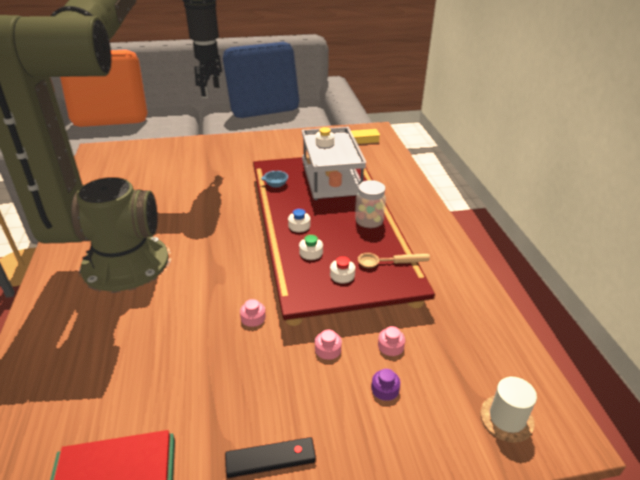

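View pics/wrist0.png

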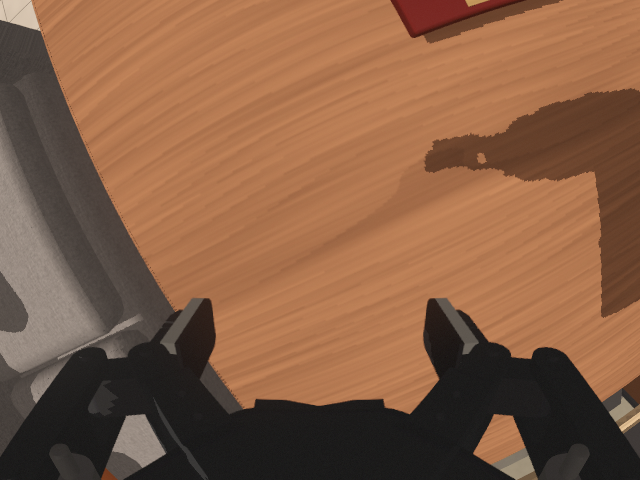

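The scene view shows the caps at red (275,256), green (320,232), blue (375,228) and yellow (528,251). The side view has them at (343,263), (311,241), (299,215) and (325,133). The pink and purple pucks at the left and near the robot sit on the table, and the red book and the remote's red dot are not tealights. The target is the white puck on the stool with a pure red cap. Next I'll triangulate and enlarge crops to confirm.

```bash
cat > vis.py <<'E'
import cv2,numpy as np
H={"red":(0,4),"yellow":(24,34),"green":(50,75),"blue":(104,118)}
def mask(img,c):
    h=cv2.cvtColor(img,cv2.COLOR_RGB2HSV); lo,hi=H[c]
    m=cv2.inRange(h,(lo,170,90),(hi,255,255))
    if c=="red": m|=cv2.inRange(h,(176,170,150),(180,255,255)); m&=cv2.inRange(h,(0,170,150),(180,255,255))
    return m
def blobs(img,c,amin=25):
    n,l,s,ce=cv2.connectedComponentsWithStats(mask(img,c))
    return [(int(s[i,4]),ce[i].round(1).tolist(),s[i,:4].tolist()) for i in range(1,n) if s[i,4]>amin]
def ray(s,uv,fish=False):
    K=s["K"];T=s["world_from_camera"]
    x=(uv[0]-K[0,2])/K[0,0];y=(uv[1]-K[1,2])/K[1,1]
    if fish:
        r=np.hypot(x,y);d=np.array([x*np.sinc(r/np.pi),-y*np.sinc(r/np.pi),-np.cos(r)])
    else: d=np.array([x,-y,-1.])
    d=T[:3,:3]@d
    return T[:3,3],d/np.linalg.norm(d)
def plane(s,uv,z,fish=False):
    o,d=ray(s,uv,fish);return o+d*(z-o[2])/d[2]
def tri(rs):
    A=0;b=0
    for o,d in rs:
        P=np.eye(3)-np.outer(d,d);A=A+P;b=b+P@o
    p=np.linalg.solve(A,b);return p,[float(np.linalg.norm((np.eye(3)-np.outer(d,d))@(p-o))) for o,d in rs]
E
python3 - <<'E'
import pickle,cv2,numpy as np
from vis import *
d=pickle.load(open("s0.pkl","rb"))
for c in H:
    for n in("scene","side"): print(c,n,blobs(d[n]["img"],c))
a=cv2.resize(d["scene"]["img"][200:300,240:400],None,fx=4,fy=4,interpolation=cv2.INTER_CUBIC)[:, :, ::-1]
cv2.imwrite("pics/crop1.png",a)
E
```

```text
red scene [(2319, [135.8, 115.4], [105, 92, 60, 50]), (174, [273.6, 254.6], [267, 247, 14, 16])]
red side [(4094, [324.1, 218.0], [254, 158, 150, 115]), (1197, [401.2, 280.2], [361, 266, 72, 32]), (4485, [116.4, 458.7], [55, 430, 114, 50])]
yellow scene [(173, [528.6, 249.7], [521, 243, 16, 15])]
yellow side []
green scene [(133, [319.8, 232.0], [314, 226, 13, 13])]
green side []
blue scene [(137, [374.7, 227.2], [369, 221, 13, 13])]
blue side []
```

View pics/crop1.png

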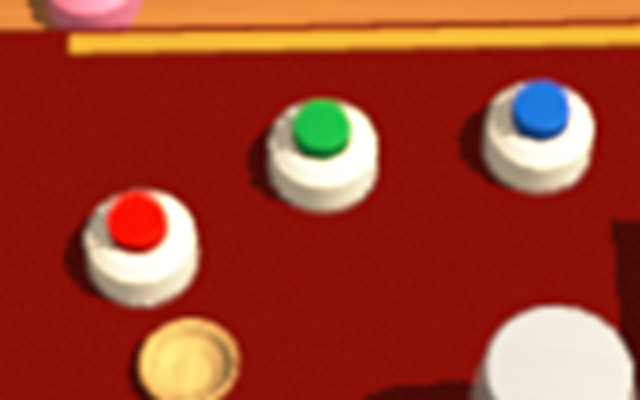

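The crop shows red (137,222), green (322,128) and blue (542,108) caps on white pucks standing on the stool. Red is the real one, since the pink look-alikes are entirely pink and on the table. The side view is coloured differently, so I'll adjust its masks.

Run:
```python
import pickle,cv2,numpy as np
d=pickle.load(open("s0.pkl","rb"))
h=cv2.cvtColor(d["side"]["img"],cv2.COLOR_RGB2HSV)
for c,(u,v) in dict(red=(343,263),green=(311,241),blue=(299,215),yellow=(325,132)).items():
    print(c); print([h[v+j,u].tolist() for j in range(-8,9,1)])
a=cv2.resize(d["side"]["img"][120:280,260:380],None,fx=5,fy=5)[:600,:, ::-1]
cv2.imwrite("pics/crop2.png",cv2.resize(d["side"]["img"][120:300,250:450],None,fx=3.3,fy=3.3,interpolation=cv2.INTER_CUBIC)[:,:,::-1])
```

```text
red
[[2, 177, 189], [2, 184, 231], [2, 179, 253], [2, 172, 254], [2, 169, 254], [2, 163, 254], [2, 160, 254], [3, 155, 255], [3, 152, 255], [2, 162, 255], [2, 184, 229], [1, 194, 162], [1, 195, 145], [2, 170, 147], [6, 112, 160], [13, 72, 178], [16, 60, 192]]
green
[[4, 169, 173], [19, 132, 158], [52, 114, 188], [63, 129, 211], [64, 129, 218], [63, 124, 220], [63, 118, 224], [63, 115, 227], [62, 117, 220], [63, 121, 173], [64, 133, 119], [65, 144, 99], [61, 112, 100], [41, 67, 122], [19, 59, 168], [16, 61, 193], [16, 59, 198]]
blue
[[179, 161, 163], [162, 107, 150], [117, 103, 190], [108, 153, 221], [107, 156, 226], [107, 149, 227], [107, 144, 229], [107, 145, 223], [107, 147, 186], [107, 160, 134], [108, 172, 110], [109, 133, 107], [125, 24, 117], [14, 48, 165], [16, 59, 193], [16, 59, 199], [17, 60, 201]]
yellow
[[15, 49, 194], [11, 72, 208], [14, 119, 233], [21, 147, 252], [26, 148, 255], [28, 146, 255], [28, 143, 255], [26, 151, 255], [21, 170, 236], [20, 174, 185], [20, 170, 169], [19, 137, 171], [18, 90, 178], [17, 65, 191], [16, 60, 200], [16, 60, 204], [16, 59, 193]]
```

View pics/crop2.png

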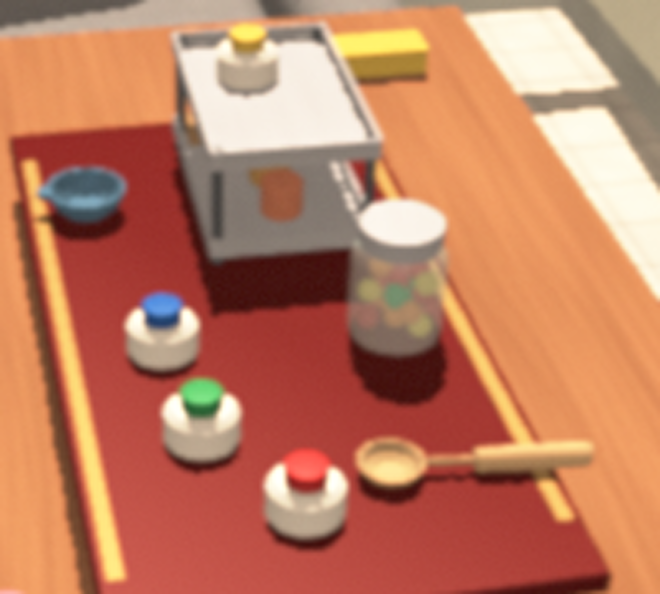

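The side crop shows each cap's bright top face with a darker skirt below it: red (307,465), green (202,392), blue (162,305), yellow (247,37). I'll segment the bright tops only.

Run:
```python
import pickle,cv2,numpy as np
from vis import *
d=pickle.load(open("s0.pkl","rb"))
G={"scene":dict(red=(273,254),green=(320,232),blue=(375,227),yellow=(528,250)),"side":dict(red=(343,262),green=(311,239),blue=(299,212),yellow=(325,131))}
R={"red":(0,4),"yellow":(22,34),"green":(50,75),"blue":(100,120)}
P={}
for c in R:
    rs=[];uvs=[]
    for n in G:
        s=d[n];h=cv2.cvtColor(s["img"],cv2.COLOR_RGB2HSV);u,v=G[n][c]
        vm=h[v-3:v+3,u-3:u+3,2]; t=0.85*np.median(vm)
        m=cv2.inRange(h,(R[c][0],90,int(t)),(R[c][1],255,255));k=np.zeros_like(m);k[v-14:v+14,u-14:u+14]=255;m&=k
        cs,_=cv2.findContours(m,cv2.RETR_EXTERNAL,cv2.CHAIN_APPROX_NONE);q=max(cs,key=cv2.contourArea)
        e=cv2.fitEllipse(q);uv=e[0];uvs.append((np.round(uv,1).tolist(),np.round(e[1],1).tolist()));rs.append(ray(s,uv))
    p,err=tri(rs);P[c]=p
    z=.204 if c=="yellow" else .104
    print(c,uvs,p.round(4),np.round(err,4),"planes",[plane(d[n],uvs[i][0],z)[:2].round(4) for i,n in enumerate(G)],"r",np.hypot(*p[:2]).round(3))
# jar, spoon, diya by planes
s=d["scene"]
for n,uv,z in [("jarlid",(379,290),.166),("diya",(475,216),.08),("spoonbowl",(287,290),.07),("tray c1",(433,234),.174),("c2",(557,233),.174),("c3",(568,297),.174),("c4",(438,296),.174)]: print(n,plane(s,uv,z).round(3))
```

```text
red [([273.8, 254.3], [12.4, 14.4]), ([342.6, 260.4], [9.1, 13.0])] [ 0.5405 -0.2152  0.1031] [0.0003 0.0003] planes [array([ 0.5407, -0.2149]), array([ 0.5404, -0.2167])] r 0.582
yellow [([528.7, 249.9], [13.6, 17.7]), ([324.5, 129.4], [3.8, 9.6])] [0.5924 0.2873 0.2028] [0.0004 0.0004] planes [array([0.5928, 0.2871]), array([0.5921, 0.2839])] r 0.658
green [([320.3, 230.8], [11.0, 13.4]), ([310.6, 238.4], [5.9, 11.2])] [ 0.4801 -0.1158  0.1026] [0.0007 0.0007] planes [array([ 0.4804, -0.1154]), array([ 0.4802, -0.1185])] r 0.494
blue [([375.2, 226.0], [10.6, 13.2]), ([298.6, 211.8], [5.0, 10.1])] [0.4682 0.0055 0.1032] [0.0007 0.0007] planes [array([0.468 , 0.0057]), array([0.4684, 0.0035])] r 0.468
jarlid [ 0.659 -0.001  0.166]
diya [0.425 0.237 0.08 ]
spoonbowl [ 0.609 -0.186  0.07 ]
tray c1 [0.536 0.114 0.174]
c2 [0.534 0.365 0.174]
c3 [0.679 0.353 0.174]
c4 [0.677 0.109 0.174]
```

The two views agree to 1 mm, and the triangulated cap tops (0.103 and 0.203) match the text heights of 0.104 and 0.204. Next I'll close the fingers, lift, hover over red and check with the wrist camera.

```bash
cat > rob.py <<'E'
from workcell import *
import numpy as np,cv2
from vis import *
C=dict(red=(0.5405,-0.2155,0.1035),yellow=(0.5925,0.2865,0.2035),green=(0.4803,-0.116,0.1035))
def R(yaw):
    c,s=np.cos(yaw),np.sin(yaw);return np.array([[c,s,0],[s,-c,0],[0,0,-1.]])
def best(p):
    # jaw axis tangential, or the nearer of the options for joint 6
    q=None
    for k in range(4):
        y=np.arctan2(p[1],p[0])+np.pi/2*(k)
        j=planner.ik(p,R(y))
        if j is not None and (q is None or abs(j[5])<abs(q[0][5])): q=(j,y)
    return q
def st(t=""):
    o=observe();print(t,round(o["clock"],2),np.round(o["eef_pos"],4),"F",np.round(o["wrist_force"],2),"gap",round(o["finger_gap"],4));return o
def save(n,f,cam="wrist"):
    s=snapshot(cam);cv2.imwrite(f"pics/{f}.png",s["img"][:,:,::-1]);return s
def press(c):
    x,y,z=C[c];oh=ctrl.finger_overhang;top=z+oh
    ctrl.line_to([x,y,top+.012],rate=.12);ctrl.wait(.2);st("above")
    hit=ctrl.line_to([x,y,top-.0125],rate=.012,until_force=6.5)
    o=st(f"hit {hit}");ctrl.wait(.3);st("held")
    return hit
E
python3 - <<'E'
from rob import *
claw.grip(0.0,20)
o=st("shut")
p=o["eef_pos"];ctrl.line_to([p[0],p[1],.32],rate=.2)
x,y,z=C["red"];h=[x,y,.30];j,yw=best(h);print(np.round(j,2),yw)
ctrl.goto(h,R(yw));st("hover")
s=save("wrist","hover_red")
import pickle;pickle.dump(s,open("hr.pkl","wb"))
E
```

```text
shut 0.92 [0.2603 0.5406 0.2453] F [ 0.39 -0.44  0.19] gap 0.0001
[-0.03  0.    0.15  0.   -1.71 -0.34] 2.762203237876651
hover 4.28 [ 0.5408 -0.2148  0.3   ] F [ 0.1  -0.69  0.79] gap -0.0
```

View pics/hover_red.png

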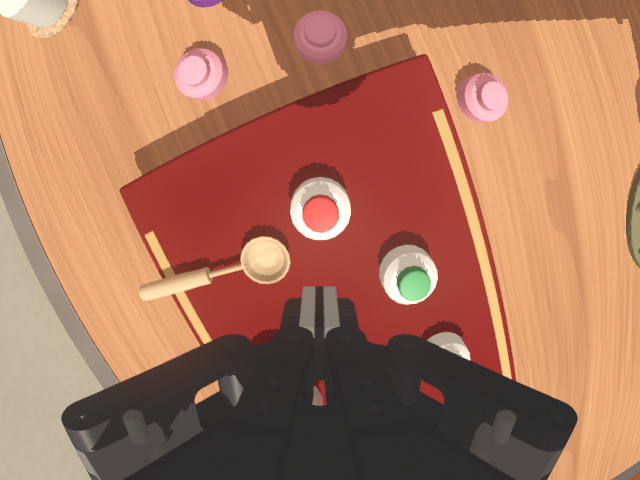

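From the wrist camera at hover, the red cap is at (320,214), green at (414,284), and the spoon bowl at (265,259) is well off the path. I'll cast these rays as a check, then press red.

Run:
```python
from rob import *
import pickle;s=pickle.load(open("hr.pkl","rb"))
print([plane(s,u,.104,True).round(4) for u in((320,213.5),(414,284))])
press("red")
x,y,z=C["red"];ctrl.line_to([x,y,.30],rate=.15);st("up")
save("scene","scene_red","scene")
```

```text
[array([ 0.5404, -0.2164,  0.104 ]), array([ 0.4812, -0.1188,  0.104 ])]
above 6.1 [ 0.5407 -0.2155  0.13  ] F [-0.14  0.71 -0.17] gap 0.0002
hit True 7.77 [ 0.5406 -0.2156  0.1079] F [-0.77  1.94  5.71] gap 0.0001
held 8.07 [ 0.5406 -0.2156  0.1081] F [-1.53  0.98  5.71] gap 0.0002
up 9.5 [ 0.5403 -0.2154  0.2988] F [-0.38  0.33  0.54] gap -0.0
```

Red stopped at 5.7 N with the tip at z = 0.094, which matches a full 8 mm press plus about 2 mm of silicone give. I'll confirm in pictures.

Run:
```python
from rob import *
import pickle
d=pickle.load(open("s0.pkl","rb"))
s=snapshot("side");w=snapshot("wrist")
b=lambda i:cv2.resize(i[195:290,280:370],None,fx=4,fy=4,interpolation=cv2.INTER_CUBIC)
cv2.imwrite("pics/cmp_red.png",np.hstack([b(d["side"]["img"]),b(s["img"])])[:,:,::-1])
```

```text
(no output)
```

View pics/cmp_red.png

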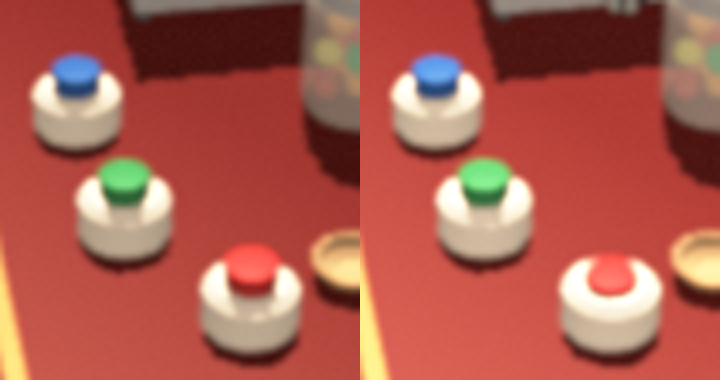

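The before/after shows the red cap clearly lower at (610,275) with its puck unmoved, and green and blue unchanged. Next is yellow, with a wrist-view check first.

Run:
```python
from rob import *
x,y,z=C["yellow"];p=observe()["eef_pos"]
ctrl.line_to([p[0],p[1],.36],rate=.15)
h=[x,y,.36];j,yw=best(h);print(np.round(j,2),yw)
ctrl.goto(h,R(yw));st("hover")
s=save("wrist","hover_yel")
import pickle;pickle.dump(s,open("hy.pkl","wb"))
print(blobs(s["img"],"yellow"))
```

```text
[ 0.75  0.25  0.52  0.   -1.85 -0.3 ] 3.5919892543291585
hover 12.03 [0.5929 0.2854 0.3604] F [ 0.23 -0.67 -0.21] gap -0.0002
[]
```

View pics/hover_yel.png

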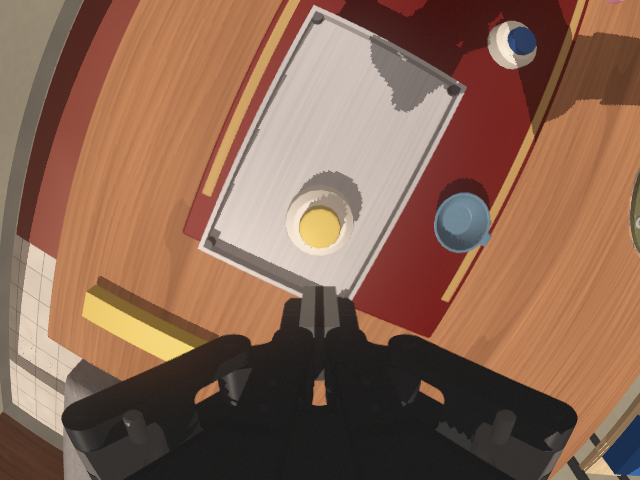

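The yellow cap is at (320,228), clear inside the tray, with the diya off to the side at (463,222). The path down is clear.

Run:
```python
from rob import *
import pickle;s=pickle.load(open("hy.pkl","rb"))
q=plane(s,(320,228),.204,True);print(q.round(4))
x,y,z=C["yellow"]
if np.hypot(q[0]-x,q[1]-y)<.006:
    press("yellow")
    ctrl.line_to([x,y,.36],rate=.15);st("up")
    d=pickle.load(open("s0.pkl","rb"))
    w=save("wrist","yel_after");pickle.dump(w,open("hy2.pkl","wb"))
    b=lambda i:cv2.resize(i[150:290,250:390],None,fx=2.5,fy=2.5,interpolation=cv2.INTER_CUBIC)
    cv2.imwrite("pics/cmp_yel.png",np.hstack([b(s["img"]),b(w["img"])])[:,:,::-1])
```

```text
[0.5925 0.2862 0.204 ]
above 13.52 [0.5927 0.2866 0.2301] F [-0.26 -0.18 -1.29] gap 0.0002
hit True 15.2 [0.5926 0.2865 0.208 ] F [-2.21  1.23  5.86] gap -0.0002
held 15.5 [0.5926 0.2865 0.2081] F [-1.03  0.39  4.56] gap 0.0007
up 16.67 [0.5924 0.2866 0.3586] F [ 0.7  -0.87 -0.29] gap 0.0001
```

View pics/cmp_yel.png

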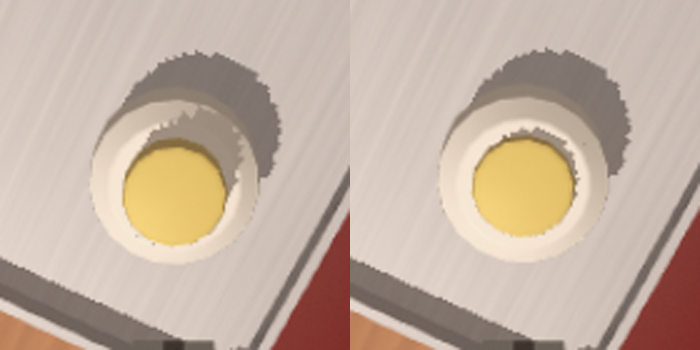

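The yellow cap is now lower, with its shadow on the puck reduced to a sliver and the puck unmoved. Its stop depth matches red's. Next is green.

Run:
```python
from rob import *
import pickle
x,y,z=C["green"]
h=[x,y,.36];j,yw=best(h);print(np.round(j,2),yw)
ctrl.goto(h,R(yw));ctrl.line_to([x,y,.28],rate=.15);st("hover")
s=save("wrist","hover_grn");pickle.dump(s,open("hg.pkl","wb"))
print(blobs(s["img"],"green"))
```

```text
[ 0.17 -0.2   0.07  0.   -1.84 -0.41] 2.904614997814983
hover 18.94 [ 0.4807 -0.116   0.2811] F [-0.1  -0.1   0.52] gap 0.0001
[]
```

View pics/hover_grn.png

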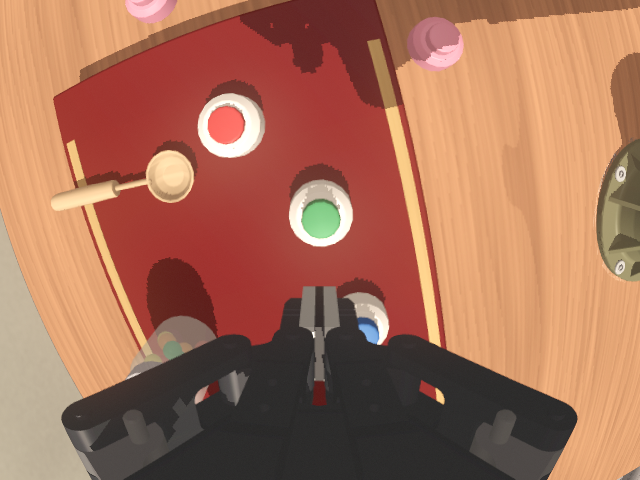

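The green cap is at (321,219). Blue at (368,335) is 120 mm away and sits well below the gripper body's height during the press.

Run:
```python
from rob import *
import pickle;s=pickle.load(open("hg.pkl","rb"))
q=plane(s,(321,218.5),.104,True);print(q.round(4))
x,y,z=C["green"]
if np.hypot(q[0]-x,q[1]-y)<.006:
    press("green")
    ctrl.line_to([x,y,.28],rate=.15);st("up")
    w=save("wrist","grn_after")
    ctrl.line_to([x,y,.36],rate=.15)
    ctrl.move_joints([1.456,-.1,.085,0,-1.6,-.334]);ctrl.wait(.3);st("end")
    a=save("scene","scene_end","scene");b=save("side","side_end","side");pickle.dump(dict(scene=a,side=b),open("s1.pkl","wb"))
    d=pickle.load(open("s0.pkl","rb"))
    f=lambda i:cv2.resize(i[120:300,250:440],None,fx=2.1,fy=2.1,interpolation=cv2.INTER_CUBIC)
    cv2.imwrite("pics/cmp_end.png",np.hstack([f(d["side"]["img"]),f(b["img"])])[:,:,::-1])
```

```text
[ 0.48   -0.1173  0.104 ]
above 20.59 [ 0.4805 -0.116   0.13  ] F [0.95 0.05 1.15] gap -0.0003
hit True 22.26 [ 0.4804 -0.1161  0.1078] F [-2.1   0.83  6.55] gap 0.0001
held 22.56 [ 0.4804 -0.1161  0.108 ] F [-3.01  2.    6.11] gap -0.0001
up 23.86 [ 0.48   -0.1159  0.2788] F [ 0.02 -0.12 -1.06] gap -0.0002
end 27.31 [0.2589 0.5274 0.3245] F [0.21 0.05 0.36] gap -0.0004
```

View pics/cmp_end.png

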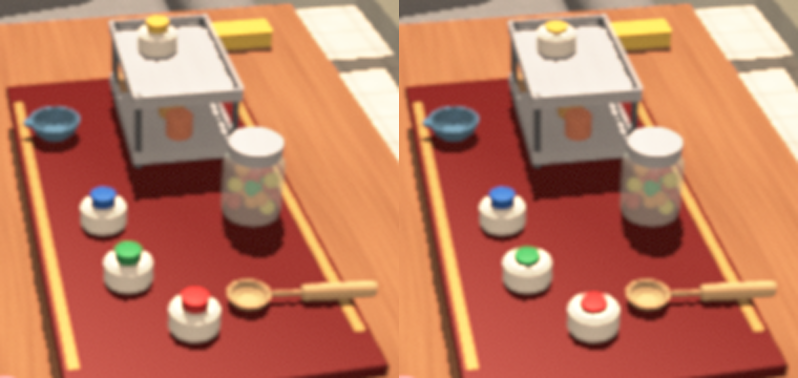

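View pics/scene_end.png

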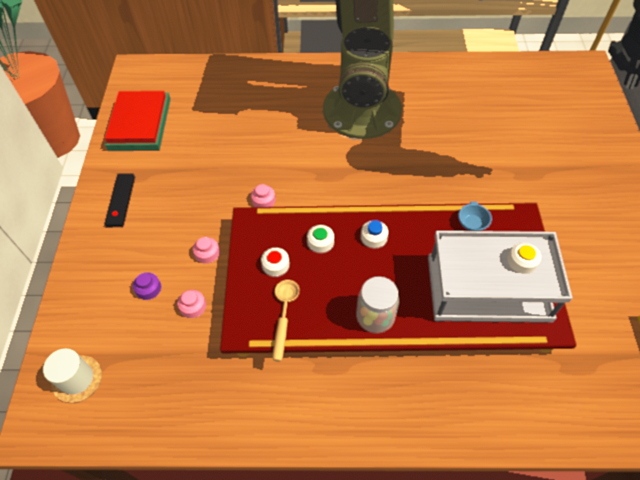

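The red (274,257), yellow (527,252) and green (320,234) caps are all down. Blue (375,227) is still up, nothing else has moved, and the arm is clear. I'm handing in the job.

```bash
python3 -c "
from workcell import *
ctrl.close_job()"
```

```text
the job is handed in; nothing more can be done
```

I pressed the red, yellow and green tealights on, in that order, with the closed fingertips, and left the blue one off. The job was handed in about 27 s into the 64 s limit; the hand-in reported no verdict.

- **Presses:** each one stopped on the force trigger at 5.7 to 6.6 N upward. The fingertip was about 10 mm below the cap's off height, which fits the full 8 mm of travel plus about 2 mm of silicone give.
- **Final pictures:** the red, yellow and green caps are down and the blue cap is up. By eye, the pucks, jar, diya and spoon are where they began, and the arm is parked clear of everything.
- **Position checks:** two-view cap heights came within 1.5 mm of the given ones. Single-view positions differed by up to about 3 mm in y, which was small against the 34 mm caps. No check failed.

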